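# Steady the rocking kit box with a wedge

## Robot

A 6-joint arm with a two-finger parallel gripper is mounted at the origin on the work surface. World frame = base frame: x ahead of the robot, y to its left, z up, the work surface at z = 0. Lengths are in mm, angles in rad, forces in N, time in s.
With the tool pointing down it reaches from about 325 to 775 mm from the base axis. Payload 5.5 kg.
Tool frame: the origin (TCP) lies midway between the tips of the shut fingers; the grasp point (between the pads) lies 19 mm behind it; y points along the fingers, x is the direction in which the jaws open and shut, and the axes are right-handed (so a half turn about y gives the same grasp; the last joint's range is limited). The gripper opens to 85 mm and grips with 20 to 120 N. Pads are 22 mm wide; open, the fingers measure 114 mm over their backs; the gripper's body (76 mm by 85 mm) begins 54 mm behind the grasp point. The pads swing forward as they close: fully open they stand 13 mm farther back than shut.
Start: joints at [1.164, 0.091, 1.231, -0, 1.82, -0.057], TCP at [205.631, 563.678, 231.275] pointing down, gripper open.
Joint ranges: [-2.87, 2.87], [-0.86, 2.18], [0.17, 2.46], [-1.51, 4.65], [0.06, 2.69], [-2.65, 2.65]. Speed limits (rad/s): [2.57, 2.57, 3.01, 3.14, 3.14, 3.14].

## Interface

Orientations are given as a 3x3 rotation matrix whose columns are the frame's x, y, z axes.
In Python, from rig import arm gives the robot as it stands. The module is installed in compiled form; this text tells all that it offers.
- The arm moves only by the shell command python3 -m inch 'ROWS'. ROWS is JSON, a list of rows, each a list of 7 numbers: the shift along the tool's x, y, z in cm, then the turn, a rotation vector about the tool's x, y, z in rad, then the closure in counts, from 0 (fully open) to 255 (shut). In form: [[dx, dy, dz, rx, ry, rz, fingers], ...]. A call has 1 to 12 rows; each row is the pose to reach, as a shift and turn from the pose commanded when the call began, along the tool's axes at that moment; what a row does not reach only later rows make up. A row lasts 1/12 s, in which the tool goes at most 41.7 mm and 7.16 degrees, less where a joint would pass 70% of its speed; a pose out of reach is approached as far as the arm can. A call with a gripper value outside its range is refused whole. The fingers move at their own pace and stop on an object; the grip force is fixed at half the most. Time passes only in rows, so rows that repeat a pose let the fingers close. It gives the time, the measured TCP pose, the force and the opening at its end, in the units of the state.
- arm.sense(): the state, without advancing time (a new reading comes with each control period).
- arm.snapshot(name): name is "scene" or "top"; returns a dict with "img" (480x640x3 uint8, red, green, blue), "intrinsics" (3x3 intrinsics, pixels), "cam_to_world" (4x4, takes a point from camera to world coordinates). Camera axes: x right, y down, z forward; pixel columns grow to the right and rows downward; lengths in mm; the calibration is good to about 2 mm. A picture is of the moment at which its call begins. There is no depth.
- arm.close_job(): hands the job in, once; it reports no verdict.
Trained networks look in a picture, given as the dict that the camera call returned (one of the last four; its "shot" number tells which), for a name from the list of things; names that differ only in an ending like _2 or _b are one class to them, and where a whole thing is asked for, a point or a joint stands for the part that bears it (a point fixed in the world has none). Each returns a list of dicts, best first, with "score" (0 to 1); they miss things now and then, are a little off and sometimes report something else, mostly with a low value. They report only what shows in the picture. A call takes as long as a camera call. They do not tell look-alikes from the thing itself.
- arm.boxes_of(picture, thing): "at" ([x, y, z] in mm, in world coordinates, good to about 4 mm: the middle of the surface that is visible of it).
- arm.silhouettes(picture, thing): "mask" (480x640 bool, what is visible of it).
The state is a dict: "time": time; "joint_pos": joint angles; "qd": joint speeds; "tau": joint torques, N m; "tool_pos": TCP position; "tcp_rot": TCP orientation; "contact_force": force on the tool from outside, world axes, zero at the start; "torque": the same for the moment, N m; "finger_gap": finger opening in mm.
Only numpy, scipy, OpenCV 4.12 (cv2) and the standard library are available. Lean on these libraries where they do the work, as an engineer would, in place of code of your own. Each camera call takes 0.05 s, during which the arm holds its last target. There are 200 camera calls.

## Task

The blue craft-kit box rocks because the foot under the orange dot on its lid is too short. Without lifting anything, push the yellow wedge, thin edge first, under that foot until it is snug and the box no longer rocks, without shoving the box along or jacking it up out of level. Then press down firmly on the orange dot for a moment to check that the box stays steady, and leave the wedge tight under the foot, with the other things on the table left where they are.

Things in the scene. Friction and masses are not known exactly. Their poses are not given: they have to be found in the camera images.
- kit_box: Loose blue box, white lid, 182 x 182 mm, lid top at 64 mm, underside at 24 mm, about 0.9 kg. Origin: on the table under its centre. Its x axis runs along the DIAGONAL, from the short-foot corner (-x) to the opposite one (+x). Three rubber feet stand 99 mm from the centre along +x, +y and -y; it rests level on them. About 1 N or more down on the dot rocks it; it swings back when let go.
- foot (a point): End of the short foot, a round-ended smooth steel stud 16 mm thick, 99 mm from the box's centre along the box's -x. This point is 10 mm above the table, but the stud's end really hangs 7 to 10 mm above the table: different each time and not readable, to be found by touch.
- dot_top (a point): Middle of the top face of the orange dot on the lid, a hard disc 38 mm across and 3 mm thick, straight above the short foot; top 67 mm above the table.
- wedge: Loose yellow wedge, 120 mm long (x), 60 wide (y), 90 g. Origin: centre of its underside. Thin edge (3 mm high) at x = +60 mm, upright back face (20 mm high) at x = -60, black stripe near it. It points roughly at the foot, its thin edge 20 to 55 mm short of it. Slides at about 0.5 N; bearing on the foot takes 3 to 6 N, and 10 mm more then lifts that corner 1.4 mm. It does not slip back.
- mallet: Bystander: blue massage mallet lying on the table, ball 64 mm across, handle about 200 mm long. Origin: on the table under the middle of the tool; x towards the ball.
- mug: Bystander: white mug, 76 mm across, 90 mm high. Origin: centre of its underside.
- tape: Bystander: brown roll of tape lying flat, 90 mm across, 24 mm high. Origin: centre of its underside.
- dot: The same orange disc: origin at the middle of its underside, on the lid, 64 mm above the table.
Mind the look-alikes: they are no part of the job. What is meant by the wedge is not purple or red, and is the smaller of those in its own colour.

How it is judged (in metres and radians):
On the way, in this order (a step that is already met when the one before it is completed fails the run):
1. the wedge is under the short foot and carries part of the box, which is level (contact force between wedge and kit_box above 0.3 N and horizontal distance between foot and wedge below 0.062 m and angle between kit_box's own z axis and vertical below 0.018 rad), for 0.3 s.
2. a finger presses on the orange dot and the box does not dip (contact force between the fingers and dot above 2.5 N and angle between kit_box's own z axis and vertical below 0.018 rad and horizontal distance between foot and wedge below 0.062 m), for 0.3 s.
At the end, for the whole second after the job is handed in: The wedge lies flat under the short foot (foot within 62 mm of the wedge's centre) and carries part of the box's weight (over 0.3 N); the box is level within 0.018 rad, within 20 mm of where it stood, and all is at rest (all of step 1 and distance of kit_box from where it was at the start of the episode below 0.02 m and angle between wedge's own z axis and vertical below 0.05 rad and linear speed of each of kit_box, wedge below 0.01 m/s); the robot touches nothing.
It fails at once if the wedge is lifted off the table (over 12 mm) or tipped over 0.25 rad (height (world z) of wedge above 0.012 m or angle between wedge's own z axis and vertical above 0.25 rad).
It fails at once if the box is lifted (over 15 mm), tipped over 0.2 rad or shoved over 30 mm (height (world z) of kit_box above 0.015 m or angle between kit_box's own z axis and vertical above 0.2 rad or distance of kit_box from where it was at the start of the episode above 0.03 m).
It fails at once if a bystander is moved by more than 20 mm (distance of any of mallet, mug, tape from where it was at the start of the episode above 0.02 m).
It also fails if it takes over 51 s, if anything falls off the work surface, if the arm or the gripper's body presses on something with over 40 N, if the wrist force passes 120 N, or if a joint passes its speed limit or range.

## Working session

There is one attempt and no reset: what is moved stays moved. The work goes in short steps, Python scripts to look and compute and a shell command to move; the robot and the scene stay as the last step left them, time stands still between calls to the robot, and variables do not carry over. Pictures are saved under pics/ and viewed, about 8 in all and at most 12, crops included, and the job is handed in when it is done.

```bash
mkdir -p pics
cat > h.py <<'E'
from rig import arm
import numpy as np, cv2
def ray(p,uv,z):
    K=np.array(p["intrinsics"]);T=np.array(p["cam_to_world"])
    d=T[:3,:3]@np.linalg.solve(K,[uv[0],uv[1],1]);o=T[:3,3]
    return o+d*(z-o[2])/d[2]
def px(p,X):
    K=np.array(p["intrinsics"]);T=np.array(p["cam_to_world"])
    c=T[:3,:3].T@(np.array(X)-T[:3,3]);q=K@c;return q[:2]/q[2]
def save(p,n): cv2.imwrite("pics/"+n,cv2.cvtColor(p["img"],cv2.COLOR_RGB2BGR))
E
python3 - <<'E'
from h import *
s=arm.sense();print(s["time"],s["tool_pos"],np.round(s["tcp_rot"],3).tolist(),s["contact_force"],s["finger_gap"])
for n in("top","scene"):
    p=arm.snapshot(n);save(p,n+".png")
    for t in("kit_box","dot","wedge","mallet","mug","tape"):
        for d in arm.boxes_of(p,t): print(n,t,np.round(d["at"]),round(d["score"],2),np.round(px(p,d["at"])))
E
```

```text
0.0 [205.52583946 563.39180763 230.13765374] [[0.343, -0.001, -0.939], [0.939, -0.002, 0.343], [-0.002, -1.0, 0.0]] [-0.09928555 -0.85878885 -1.09430965] 85.31616306375831
top kit_box [742.  -6.  67.] 0.58 [327. 134.]
top wedge [557.  52.  14.] 0.97 [305. 218.]
top wedge [322. 172.  16.] 0.95 [254. 321.]
top wedge [ 410. -108.   18.] 0.64 [376. 279.]
top wedge [535. 198.  11.] 0.64 [242. 229.]
top mallet [520. 432.  35.] 0.59 [139. 236.]
top mug [ 436. -366.   38.] 0.81 [491. 263.]
top tape [ 652. -370.   22.] 0.73 [484. 172.]
scene kit_box [770. -11.  62.] 0.64 [319. 352.]
scene dot [654.  20.  66.] 0.63 [323. 293.]
scene wedge [331. 171.  14.] 0.93 [357. 173.]
scene wedge [556.  52.  12.] 0.72 [328. 262.]
scene wedge [543. 202.  14.] 0.66 [395. 244.]
scene wedge [ 420. -109.   17.] 0.62 [244. 221.]
scene mallet [534. 426.  35.] 0.68 [493. 218.]
scene mug [ 450. -364.   59.] 0.7 [121. 241.]
scene tape [ 661. -373.   24.] 0.68 [122. 342.]
scene tape [761. -11.  63.] 0.51 [318. 348.]
```

View pics/top.png

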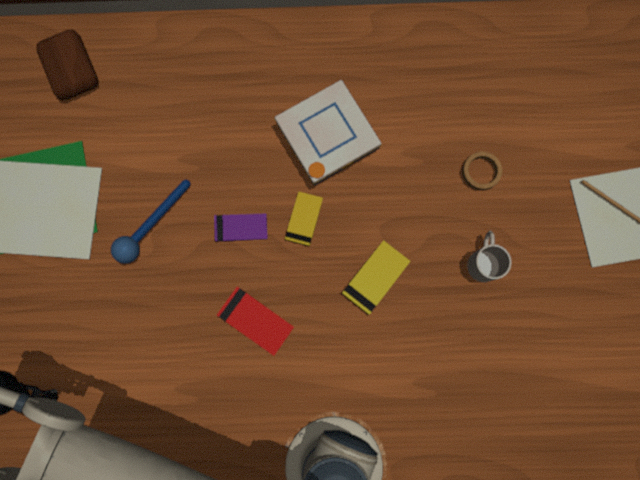

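View pics/scene.png

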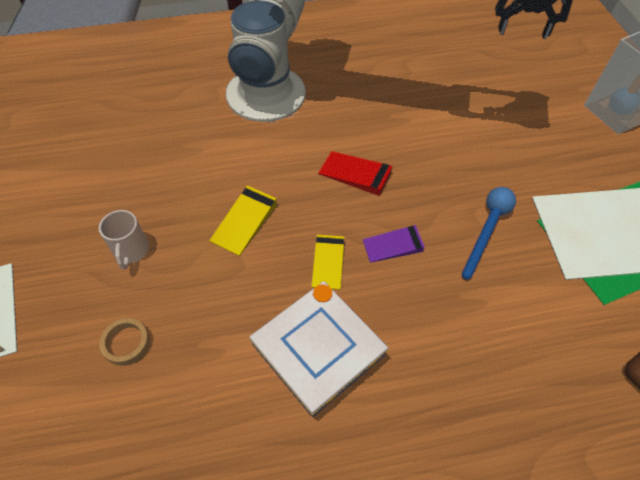

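Wedge candidates in the top picture: small yellow (304,218), large yellow (376,278), red (255,321) and purple (241,228). By the description it is the small yellow one. The box is at (328,132) with the dot at (316,170). Next I measure poses by fitting silhouettes and check the choice in a crop.

```bash
cat >> h.py <<'E'
from scipy.optimize import minimize
W=np.array([[60,y,z] for y in(-30,30) for z in(0,3)]+[[-60,y,z] for y in(-30,30) for z in(0,20)],float)
a=91.0
# box hull in its diagonal frame (corners on axes)
B=np.array([[a*2**.5*np.cos(k*np.pi/2),a*2**.5*np.sin(k*np.pi/2),z] for k in range(4) for z in(24,64)])
def place(M,q):
    c,s=np.cos(q[2]),np.sin(q[2]);return M@np.array([[c,s,0],[-s,c,0],[0,0,1]])+[q[0],q[1],0]
def soft(p,M,q,S=4,win=None):
    P=np.array([px(p,X) for X in place(M,q)]);h=cv2.convexHull(P.astype(np.float32))
    x0,y0,x1,y1=win
    im=np.zeros(((y1-y0)*S,(x1-x0)*S),np.uint8)
    cv2.fillConvexPoly(im,np.round(((h[:,0]-[x0,y0]+.5)*S-.5)*16).astype(np.int32),255,shift=4)
    return cv2.resize(im,(x1-x0,y1-y0),interpolation=cv2.INTER_AREA)/255.
def fit(obs,M,q0):
    """obs: list of (picture, bool mask)"""
    O=[]
    for p,m in obs:
        ys,xs=np.nonzero(m);w=(xs.min()-12,ys.min()-12,xs.max()+13,ys.max()+13)
        O.append((p,m[w[1]:w[3],w[0]:w[2]].astype(float),w))
    f=lambda q:sum(np.abs(soft(p,M,[q[0],q[1],q[2]/100],win=w)-m).sum()/m.sum() for p,m,w in O)
    q=np.array([q0[0],q0[1],q0[2]*100]);
    for k in range(2):
        r=minimize(f,q,method="Nelder-Mead",options=dict(initial_simplex=q+np.array([[0,0,0],[9,0,0],[0,9,0],[0,0,12]])/(k+1),maxiter=200));q=r.x
    return q[0],q[1],q[2]/100,r.fun
def mask(p,thing,near):
    return min(arm.silhouettes(p,thing),key=lambda d:np.hypot(*(np.argwhere(d["mask"]).mean(0)[::-1]-px(p,near))))["mask"]
def orange(p):
    h=cv2.cvtColor(p["img"],cv2.COLOR_RGB2HSV);m=cv2.inRange(h,(7,170,120),(16,255,255))
    n,l,st,c=cv2.connectedComponentsWithStats(m);k=[i for i in range(1,n) if np.hypot(*(c[i]-px(p,(650,20,67))))<25]
    k=max(k,key=lambda i:st[i,4]);return c[k],st[k,4]
E
cat > m.py <<'E'
from h import *
import sys
ps=[arm.snapshot(n) for n in("top","scene")]
wm=[];bm=[]
for p in ps:
    c,n=orange(p);print("dot",c,n,np.round(ray(p,c,67),1))
    wm.append((p,mask(p,"wedge",(556,52,12))));bm.append((p,mask(p,"kit_box",(750,-5,64))))
    print([int(x[-1][1].sum()) for x in(wm,bm)])
    ov=p["img"].copy();ov[wm[-1][1]]=ov[wm[-1][1]]//2+[0,0,120];ov[bm[-1][1]]=ov[bm[-1][1]]//2+[0,100,0]
    u,v=px(p,(640,30,30)).astype(int);ov=ov[v-100:v+100,u-100:u+100].astype(np.uint8)
    p["ov"]=ov;p["c"]=p["img"][v-100:v+100,u-100:u+100]
cv2.imwrite("pics/"+sys.argv[1],cv2.cvtColor(cv2.resize(np.vstack([np.hstack([p["c"],p["ov"]]) for p in ps]),(600,600),interpolation=cv2.INTER_CUBIC),cv2.COLOR_RGB2BGR))
for o in(wm,wm[:1],wm[1:]): print("wedge",np.round(fit(o,W,(556,52,-.2)),3))
for o in(bm,bm[:1],bm[1:]): print("box",np.round(fit(o,B,(750,-5,-.3)),3))
E
python3 m.py c1.png
```

```text
dot [316.23809524 169.64285714] 168 [657.6  21.7  67. ]
[1218, 6247]
dot [322.31818182 292.84710744] 242 [655.3  18.4  67. ]
[1410, 9921]
wedge [ 5.54921e+02  5.28120e+01 -2.94000e-01  2.74000e-01]
wedge [ 5.57234e+02  5.48990e+01 -3.00000e-01  8.60000e-02]
wedge [ 5.5277e+02  5.1552e+01 -3.0000e-01  8.8000e-02]
box [ 7.51187e+02 -7.02500e+00 -2.80000e-01  9.80000e-02]
box [ 7.52801e+02 -5.47400e+00 -2.80000e-01  3.00000e-02]
box [ 7.48341e+02 -9.87300e+00 -2.84000e-01  2.80000e-02]
```

View pics/c1.png

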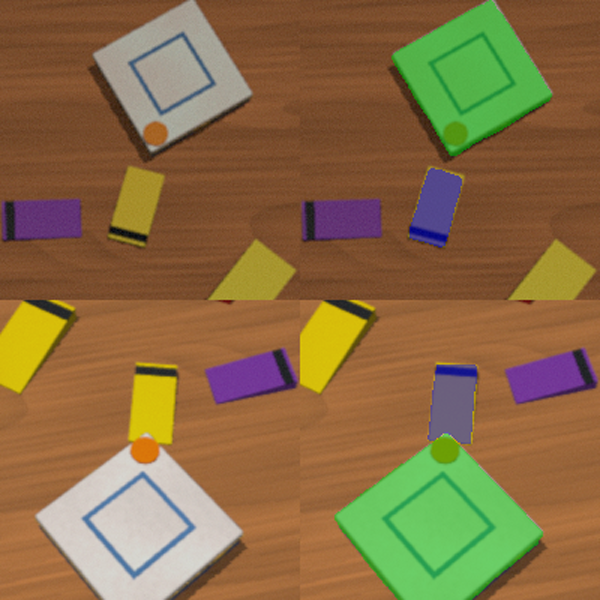

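The crop confirms the small yellow wedge, with its thin edge facing the short-foot corner.
- **Wedge:** about (555,53), yaw -0.294.
- **Foot:** about (656,20).

The wedge already points at the foot to within about 2 mm. I will push with two fingers spread 30 mm on its back face.

```bash
python3 -m inch '[[-36.5,10,-40.2,0,-0.045,0,165],[-36.5,10,-40.2,0,-0.045,0,165],[-36.5,10,-40.2,0,-0.045,0,165],[-36.5,10,-40.2,0,-0.045,0,165],[-36.5,10,-40.2,0,-0.045,0,165],[-36.5,10,-40.2,0,-0.045,0,165],[-36.5,10,-40.2,0,-0.045,0,165],[-36.5,10,-40.2,0,-0.045,0,165],[-36.5,10,-40.2,0,-0.045,0,165],[-36.5,10,-40.2,0,-0.045,0,165],[-36.5,10,-40.2,0,-0.045,0,165],[-36.5,10,-40.2,0,-0.045,0,165]]'
cat > s.py <<'E'
from h import *
s=arm.sense();R=np.array(s["tcp_rot"]);print(round(s["time"],2),"pos",np.round(s["tool_pos"],1),"yaw",np.arctan2(-R[1,2],-R[0,2]).round(3),"F",np.round(s["contact_force"],2),"push",round(float(np.dot(s["contact_force"],R[:,2])),2),"gap",round(s["finger_gap"],1))
for n,g in(("behind",(458.4,82.5,8)),("dot",(656,20.3,67))): print(n,"tool shift cm",np.round(R.T@(np.array(g)-s["tool_pos"])/10,2))
E
python3 s.py
```

```text
time: 2.0
tool_pos: [434.9, 126.5, 140.8]
tcp_rot: [[0.3, 0.001, -0.954], [0.954, 0.0, 0.3], [0.001, -1.0, -0.001]]
contact_force: [0.4, 0.4, -0.6]
finger_gap: 30.2
2.0 pos [434.9 126.5 140.8] yaw -0.305 F [ 0.4   0.35 -0.57] push -0.27 gap 30.2
behind tool shift cm [-3.5  13.28 -3.55]
dot tool shift cm [ -3.5    7.4  -24.27]
```

```bash
python3 -m inch '[[0,0,0,0,0,0,165],[0,0,0,0,0,0,165]]'; python3 s.py
```

```text
time: 2.17
tool_pos: [434.7, 126.4, 140.2]
tcp_rot: [[0.305, -0.001, -0.952], [0.952, -0.0, 0.305], [-0.0, -1.0, 0.001]]
contact_force: [0.1, 0.5, 0.3]
finger_gap: 30.0
2.17 pos [434.7 126.4 140.2] yaw -0.31 F [0.08 0.47 0.32] push 0.06 gap 30.0
behind tool shift cm [-3.46 13.22 -3.61]
dot tool shift cm [ -3.36   7.29 -24.32]
```

Now down to 8 mm above the table, behind the wedge.

```bash
python3 -m inch '[[-3.5,3,-3.0,0,0,0,165],[-3.5,6,-3.0,0,0,0,165],[-3.5,9,-3.0,0,0,0,165],[-3.5,12,-3.0,0,0,0,165],[-3.5,13.2,-3.0,0,0,0,165],[-3.5,13.2,-3.0,0,0,0,165],[-3.5,13.2,-3.0,0,0,0,165]]'; python3 s.py
python3 - <<'E'
from h import *
p=arm.snapshot("scene");u,v=px(p,(520,55,20)).astype(int);q=arm.snapshot("top");a,b=px(q,(520,55,20)).astype(int)
im=np.hstack([p["img"][v-70:v+70,u-70:u+70],q["img"][b-70:b+70,a-70:a+70]])
cv2.imwrite("pics/c2.png",cv2.cvtColor(cv2.resize(im,None,fx=2.8,fy=2.8,interpolation=cv2.INTER_CUBIC),cv2.COLOR_RGB2BGR))
E
```

```text
time: 2.75
tool_pos: [452.5, 87.1, 9.5]
tcp_rot: [[0.298, 0.0, -0.954], [0.954, 0.0, 0.298], [0.0, -1.0, 0.0]]
contact_force: [0.2, 0.0, 0.3]
finger_gap: 30.0
2.75 pos [452.5  87.1   9.5] yaw -0.303 F [0.23 0.04 0.25] push -0.21 gap 30.0
behind tool shift cm [-0.26  0.15 -0.7 ]
dot tool shift cm [ -0.3   -5.75 -21.42]
```

View pics/c2.png

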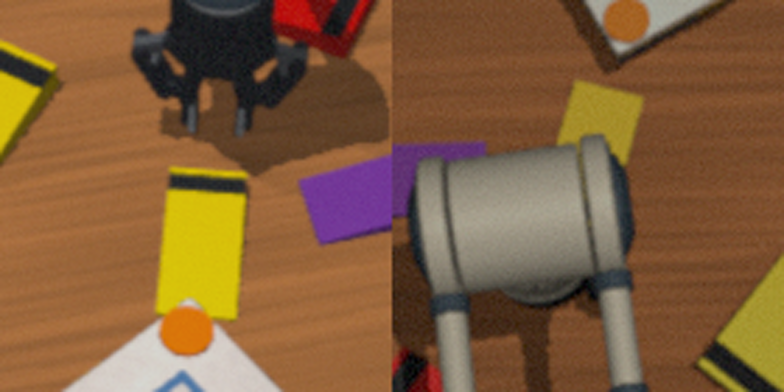

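The fingers are centred behind the wedge's back face to within about 3 mm. I push up to just short of the foot, then go slowly while watching the force.

```bash
python3 -m inch '[[-0.3,0.1,-1.5,0,0,0,165],[-0.3,0.1,-2.5,0,0,0,165],[-0.3,0.1,-3.1,0,0,0,165],[-0.3,0.1,-3.7,0,0,0,165],[-0.3,0.1,-4.3,0,0,0,165],[-0.3,0.1,-4.9,0,0,0,165],[-0.3,0.1,-5.5,0,0,0,165],[-0.3,0.1,-6.1,0,0,0,165],[-0.3,0.1,-6.7,0,0,0,165],[-0.3,0.1,-7.3,0,0,0,165],[-0.3,0.1,-7.9,0,0,0,165],[-0.3,0.1,-7.9,0,0,0,165]]'; python3 s.py; python3 m.py c3.png
```

```text
time: 3.85
tool_pos: [528.0, 59.0, 7.7]
tcp_rot: [[0.301, 0.001, -0.954], [0.954, -0.0, 0.301], [-0.0, -1.0, -0.001]]
contact_force: [0.2, 0.6, -0.3]
finger_gap: 29.7
3.85 pos [528.   59.    7.7] yaw -0.305 F [ 0.19  0.6  -0.34] push 0.0 gap 29.7
behind tool shift cm [ 0.15 -0.03  7.35]
dot tool shift cm [  0.16  -5.92 -13.37]
dot [315.56198347 167.82644628] 121 [661.9  23.1  67. ]
[1148, 6053]
dot [322.37238494 292.92050209] 239 [655.5  18.5  67. ]
[970, 9948]
wedge [ 5.48394e+02  5.01090e+01 -2.94000e-01  1.47900e+00]
wedge [ 5.56e+02  5.20e+01 -2.00e-01  1.00e+00]
wedge [ 5.48394e+02  5.01090e+01 -2.94000e-01  4.79000e-01]
box [ 7.50068e+02 -7.53100e+00 -2.83000e-01  1.20000e-01]
box [ 7.52899e+02 -5.87600e+00 -2.84000e-01  6.30000e-02]
box [ 7.47897e+02 -9.62700e+00 -2.79000e-01  2.60000e-02]
```

View pics/c3.png

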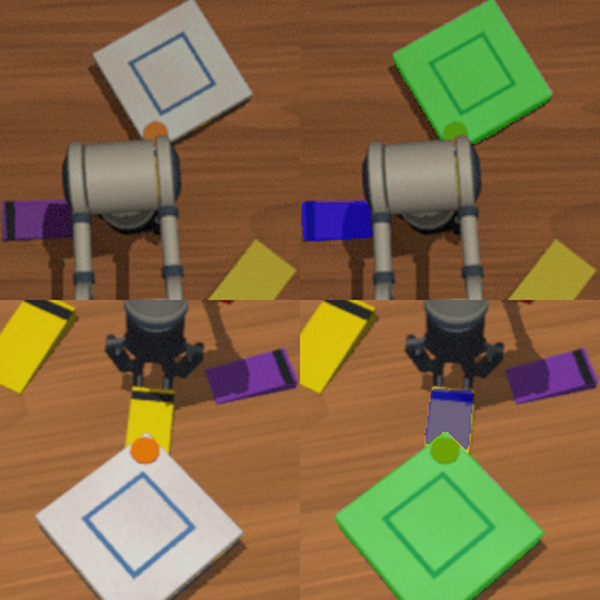

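The wedge is being pushed straight, and its thin edge is now about at the stud. From here I use short steps with a force reading after each.

```bash
python3 -m inch '[[0,0,-0.5,0,0,0,165],[0,0,-1.0,0,0,0,165],[0.1,0,-1.5,0,0,0,165],[0.1,0,-2.0,0,0,0,165],[0.1,0,-2.5,0,0,0,165],[0.1,0,-2.5,0,0,0,165],[0.1,0,-2.5,0,0,0,165]]' >/dev/null; python3 s.py; 
python3 -m inch '[[0,0,-0.1,0,0,0,165],[0,0,-0.2,0,0,0,165],[0,0,-0.2,0,0,0,165]]'>/dev/null; python3 s.py
```

```text
4.73 pos [551.4  52.7   7.7] yaw -0.305 F [ 0.09 -0.9   0.1 ] push -0.36 gap 30.4
behind tool shift cm [ 0.05 -0.03  9.77]
dot tool shift cm [  0.05  -5.93 -10.95]
4.98 pos [553.   52.3   7.7] yaw -0.305 F [ 0.64  0.31 -1.34] push -0.52 gap 30.3
behind tool shift cm [ 0.05 -0.03  9.93]
dot tool shift cm [  0.04  -5.93 -10.79]
```

```bash
python3 -m inch '[[0,0,-0.1,0,0,0,165],[0,0,-0.2,0,0,0,165],[0,0,-0.2,0,0,0,165]]'>/dev/null; python3 s.py|head -1
python3 -m inch '[[0,0,-0.1,0,0,0,165],[0,0,-0.2,0,0,0,165],[0,0,-0.2,0,0,0,165]]'>/dev/null; python3 s.py|head -1;python3 -m inch '[[0,0,-0.1,0,0,0,165],[0,0,-0.2,0,0,0,165],[0,0,-0.2,0,0,0,165]]'>/dev/null; python3 s.py
```

```text
5.23 pos [555.   51.7   7.7] yaw -0.305 F [0.72 0.17 0.88] push -0.64 gap 29.9
5.48 pos [557.   51.    7.7] yaw -0.305 F [-0.41  0.26 -0.06] push 0.47 gap 30.0
5.73 pos [558.9  50.4   7.8] yaw -0.305 F [-1.43  0.09  0.73] push 1.4 gap 30.1
behind tool shift cm [ 0.04 -0.03 10.55]
dot tool shift cm [  0.04  -5.92 -10.17]
```

```bash
python3 -m inch '[[0,0,0,0,0,0,165]]'>/dev/null; python3 s.py|head -1
python3 -m inch '[[0,0,-0.1,0,0,0,165],[0,0,-0.2,0,0,0,165],[0,0,-0.2,0,0,0,165]]'>/dev/null; python3 s.py|head -1
```

```text
5.82 pos [558.9  50.4   7.8] yaw -0.305 F [-0.22 -0.3   0.47] push 0.12 gap 29.7
6.07 pos [560.7  49.9   7.7] yaw -0.305 F [-0.49  0.09  0.6 ] push 0.49 gap 30.2
```

```bash
python3 -m inch '[[0,0,-0.1,0,0,0,165],[0,0,-0.2,0,0,0,165],[0,0,-0.2,0,0,0,165]]'>/dev/null; python3 s.py|head -1
```

```text
6.32 pos [562.1  49.4   7.7] yaw -0.305 F [-4.36  0.73  1.6 ] push 4.38 gap 30.1
```

Resistance jumped to 4.4 N, so the wedge is bearing on the stud. I add a small snugging step and read again.

```bash
python3 -m inch '[[0,0,-0.1,0,0,0,165],[0,0,-0.2,0,0,0,165],[0,0,-0.2,0,0,0,165],[0,0,-0.2,0,0,0,165]]'>/dev/null; python3 s.py|head -1; python3 -m inch '[[0,0,0,0,0,0,165],[0,0,0,0,0,0,165]]'>/dev/null; python3 s.py
```

```text
6.65 pos [563.5  49.1   7.7] yaw -0.305 F [-6.97  2.68  3.58] push 7.46 gap 30.4
6.82 pos [563.5  49.1   7.7] yaw -0.305 F [-7.24  1.78  4.54] push 7.45 gap 30.1
behind tool shift cm [ 4.000e-02 -1.000e-02  1.103e+01]
dot tool shift cm [ 0.03 -5.96 -9.67]
```

```bash
python3 -m inch '[[0,0,0.8,0,0,0,165],[0,0,2.5,0,0,0,165],[0,0,4.5,0,0,0,255],[0,-3,6,0,0,0,255],[0,-6,8,0,0,0,255],[0,-9,9,0,0,0,255],[0,-12,9,0,0,0,255],[0,-12,9,0,0,0,255]]'>/dev/null; python3 s.py; python3 m.py c4.png
```

```text
7.48 pos [481.3  76.1 135.5] yaw -0.304 F [ 0.35 -0.53  0.  ] push -0.49 gap 0.1
behind tool shift cm [-0.13 12.72  2.54]
dot tool shift cm [ -0.12   7.07 -18.25]
dot [316.18604651 169.68604651] 172 [657.5  21.8  67. ]
[182, 6107]
dot [322.36666667 292.9375    ] 240 [655.6  18.5  67. ]
[582, 9984]
wedge [4.58e+02 7.70e+01 2.70e-02 2.00e+00]
wedge [ 5.16e+02  7.70e+01 -9.30e-02  1.00e+00]
wedge [ 5.50774e+02  5.09290e+01 -3.17000e-01  8.00000e-01]
box [ 7.50081e+02 -8.00600e+00 -2.84000e-01  1.04000e-01]
box [ 7.53452e+02 -5.05300e+00 -2.58000e-01  5.20000e-02]
box [ 7.48487e+02 -9.41400e+00 -2.84000e-01  2.30000e-02]
```

View pics/c4.png

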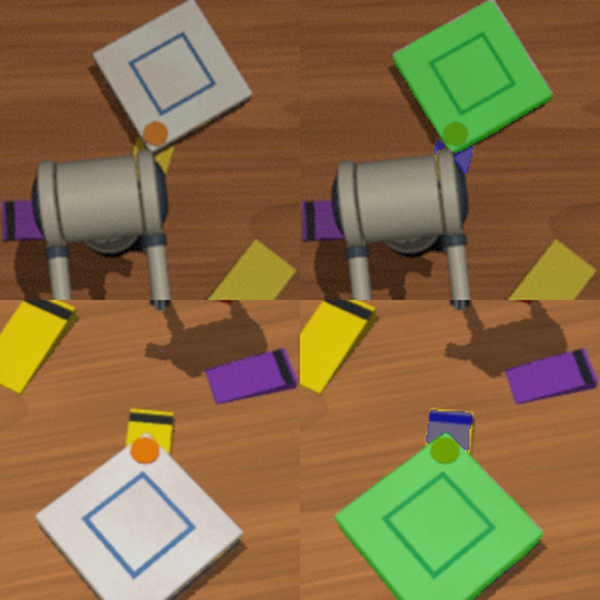

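The wedge sits straight under the corner at about (150,430) in the scene half of the crop, and the box has not moved (dot pixel within 0.1). Next I go above the dot and press.

```bash
python3 -m inch '[[-0.1,0,-4,0,0,0,255],[-0.1,0,-8,0,0,0,255],[-0.1,0,-12,0,0,0,255],[-0.1,0,-16,0,0,0,255],[-0.1,1.5,-18.3,0,0,0,255],[-0.1,4,-18.3,0,0,0,255],[-0.1,5.8,-18.3,0,0,0,255],[-0.1,6.2,-18.3,0,0,0,255],[-0.1,6.2,-18.3,0,0,0,255],[-0.1,6.2,-18.3,0,0,0,255]]'>/dev/null; python3 s.py; python3 m.py c5.png|grep -v wedge
```

```text
8.62 pos [653.3  18.9  66.8] yaw -0.306 F [-2.08 -1.62 10.14] push 1.48 gap 0.1
behind tool shift cm [ 0.21  5.85 20.51]
dot tool shift cm [ 0.21 -0.02 -0.21]
dot [335.25 182.25] 4 [626.9 -20.7  67. ]
[705, 1572]
dot [323.07079646 296.32743363] 113 [663.   18.3  67. ]
[122, 9756]
box [ 7.51734e+02 -6.08800e+00 -2.77000e-01  3.14900e+00]
box [ 7.52327e+02 -5.42000e+00 -2.77000e-01  3.06100e+00]
box [ 7.48988e+02 -1.00590e+01 -2.80000e-01  4.70000e-02]
```

View pics/c5.png

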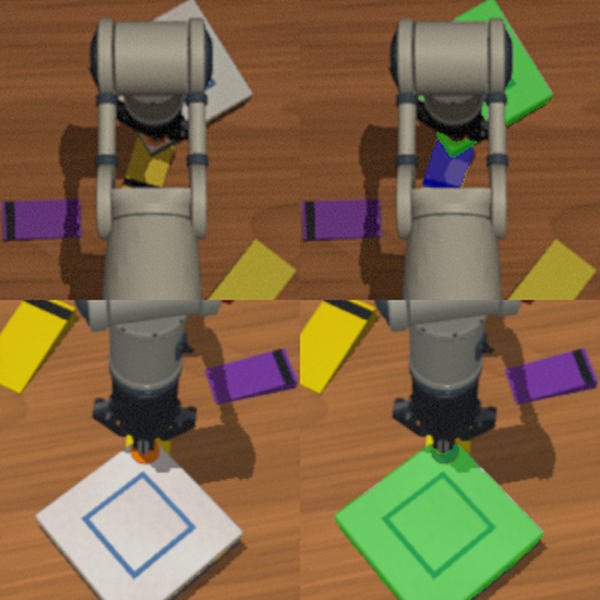

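I reached the dot sooner than planned, because the command was still catching up. The contact is a clean 10 N press, and the TCP rests at 66.8 mm, so there is no dip. I hold briefly, then retract.

```bash
python3 -m inch '[[0,0,0,0,0,0,255],[0,0,0,0,0,0,255],[0,0,0,0,0,0,255],[0,0,0,0,0,0,255],[0,0,0,0,0,0,255],[0,0,0,0,0,0,255]]'>/dev/null; python3 s.py|head -1; python3 -m inch '[[0,-0.5,0,0,0,0,255],[0,-2,0,0,0,0,255],[0,-6,0,0,0,0,255],[0,-10,2,0,0,0,255],[0,-12,6,0,0,0,255],[5,-12,10,0,0,0,255],[9,-12,14,0,0,0,255],[12,-12,16,0,0,0,255],[14,-12,18,0,0,0,255],[14,-12,18,0,0,0,255],[14,-12,18,0,0,0,255]]'>/dev/null; python3 s.py|head -1; python3 m.py c6.png
```

```text
9.42 pos [653.3  18.9  66.8] yaw -0.306 F [-2.59 -3.15  9.07] push 1.5 gap 0.3
10.33 pos [520.9 211.3 184.5] yaw -0.3 F [-0.48 -0.28 -0.13] push 0.37 gap -0.2
dot [316.23076923 169.50887574] 169 [657.9  21.7  67. ]
[838, 6182]
dot [322.32780083 293.12863071] 241 [655.9  18.3  67. ]
[623, 9795]
wedge [ 5.57388e+02  4.82880e+01 -2.83000e-01  1.78700e+00]
wedge [ 5.92997e+02  4.33170e+01 -2.88000e-01  5.65000e-01]
wedge [ 5.5155e+02  5.0283e+01 -3.0400e-01  7.8000e-01]
box [ 7.51095e+02 -7.48300e+00 -2.82000e-01  1.01000e-01]
box [ 7.52529e+02 -5.88900e+00 -2.85000e-01  3.90000e-02]
box [ 7.47997e+02 -9.16700e+00 -2.76000e-01  4.10000e-02]
```

View pics/c6.png

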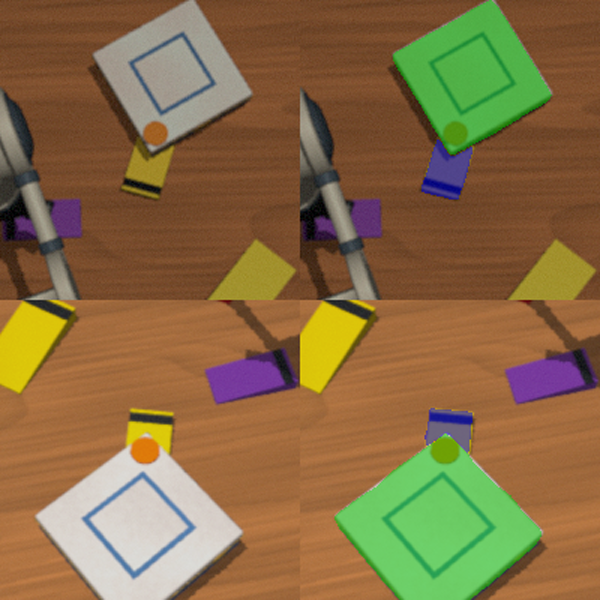

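```bash
python3 -c "
from rig import arm
print(arm.close_job())"
```

```text
the job is handed in; nothing more can be done
None
```

I pushed the small yellow wedge about 80 mm, thin edge first, under the short foot, and the box held steady when I pressed the orange dot. I handed the job in at about 10 s; no verdict is reported.

- **Wedge fit:** The push force jumped from about 0.5 N to 4.4 N when the wedge met the foot. A further 1–2 mm brought it to 7.5 N, a little above the expected 3–6 N. By my estimate from the arm's position, the foot is about 26 mm from the wedge's centre.
- **Press on the dot:** Two fingers-shut force readings showed 9–10 N over about 0.8 s. The fingertip rested at 66.8 mm against a nominal 67 mm, so the box did not dip. I touched the dot earlier than planned, because the arm was still catching up with its commanded position.
- **Box and wedge at the end:** The box fit and dot agree with the start pictures to within about 1 mm. The last crop shows the wedge still straight under the foot, with the arm clear of it.
- **Not confirmed:** The final silhouette fits of the wedge were off, at about (552–593, 43–50), because the box hides its front. I relied on the arm's position and the pictures instead. I did not re-measure the mallet, mug and tape, but I never moved the arm near the mug or tape, and it passed the mallet only while well above the table.

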